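# Scan the bar code on a patient's form

## Task

Lift the hand-held scanner out of its desk stand and hold it in the air over the clipboard that bears the bar code, nose tipped down about 45 degrees, with the window some 12 cm from the code and the beam on the middle of it, the scanner's width parallel to the code's long side. Finish while still holding it there, steady and touching nothing but the gripper; leave everything else on the desk where it is.

Things in the scene. Friction and masses are not known exactly. Their poses are not given: they have to be found in the camera images.
- scanner: Loose hand-held code scanner, 0.14 to 0.22 kg: an upright black handle 34 (x) x 30 (y) x 102 mm with an orange trigger, carrying a white head 100 (x) x 48 (y) x 42 mm with a blue stripe on top and a red window on its nose. Origin at the centre of the handle's foot; z runs up the handle to the head, -x is the way the nose and the beam point, y is its width. The handle stands upright in the stand. The head's flat sides, 48 mm apart, are the place to grip, from above.
- scanner_head (a point): Centre of the white head (half-way up it), 121 mm above the handle's foot and 12 mm to -x of it; axes as the scanner's. The head reaches 21 mm above and below this point, 24 mm to each side and 50 mm fore and aft.
- scanner_window (a point): Centre of the red window on the nose, 50 mm to -x of the head's centre, at the same height; axes as the scanner's. The beam leaves from here along -x, square to the window.
- stand: Fixed grey desk stand: a foot 120 x 100 x 12 mm with an open-topped rectangular socket, 48 x 44 mm outside, its mouth 72 mm above the desk and its floor 17 mm above the desk. Origin on the desk below the socket's centre; z up; -x is the way the stored scanner's nose points. The handle sits 55 mm deep with 2 mm to spare on each side: draw it straight up at least 60 mm.
- coded_form: Fixed green clipboard 200 (x) x 140 (y) x 5 mm lying on the desk, with a white form that bears a bar code, and a steel clip 13 mm high at its +x end. Origin at the middle of its underside; z up. It may lie to the left or to the right of the stand.
- code (a point): Middle of the bar code on the green clipboard's form, 6 mm above the desk: black bars, in all 70 mm long (y, its long side) and 40 mm high (x, the way each bar runs); z up; x points roughly away from the robot.
- plain_form: Fixed brown clipboard of the same size whose form has ruled lines but no bar code: not the one to scan. Origin at the middle of its underside.
- gel: Bystander: clear pump bottle of hand gel, 80 mm across, 133 mm tall. Origin under its middle.
- pencup: Bystander: empty blue pen cup, 72 mm across, 90 mm tall. Origin under its middle.
- pills: Bystander: amber pill jar, 48 mm across, 70 mm tall, between the robot and the stand. Origin under its middle.
- stapler: Bystander: red stapler 130 x 34 x 47 mm. Origin under its middle.
- stamp: Bystander: rubber stamp 55 x 30 x 67 mm with a wooden knob. Origin under its middle.
- mug: Bystander: white mug 80 mm across, 90 mm tall, handle at its +y. Origin under its middle.
Things that resemble listed ones, but are neither listed nor needed, are in the scene too. What is shaped like the plain_form but orange is not meant.

How it is judged (in metres and radians):
On the way:
1. the scanner is drawn up out of the stand in the gripper, its handle's foot clear above the socket's mouth (z of scanner in the frame of stand above 0.08 m and contact force between the fingers and scanner above 1 N), for 0.1 s.
At the end, for the whole second after the job is handed in: Scanner still in the fingers (over 1 N), at rest, foot over 15 mm up, touching no other thing; code 60-180 mm out from the window, within 20 mm of the beam sideways and 15 mm up or down; beam 27-63 deg below level; widths parallel within 0.3 rad; no bystander moved 30 mm (x of code in the frame of scanner_window between -0.18 and -0.06 m and y of code in the frame of scanner_window between -0.02 and 0.02 m and z of code in the frame of scanner_window between -0.015 and 0.015 m and angle between the y axis of scanner_window and the y axis of code, either way round below 0.3 rad and angle between scanner_window's own x axis and vertical between 0.47 and 1.1 rad and contact force between the fingers and scanner above 1 N and contact force between scanner and stand below 0.1 N and contact force between scanner and coded_form below 0.1 N and height (world z) of scanner above 0.015 m and linear speed of scanner below 0.03 m/s and distance of each of gel, pencup, pills, stapler, stamp, mug from where it was at the start of the episode below 0.03 m and contact force between scanner and gel below 0.1 N and contact force between scanner and pencup below 0.1 N and contact force between scanner and pills below 0.1 N and contact force between scanner and stapler below 0.1 N and contact force between scanner and stamp below 0.1 N and contact force between scanner and mug below 0.1 N and contact force between scanner and plain_form below 0.1 N); the arm keeps its last pose, push and grip.
It fails at once if a bystander is pushed 30 mm or more from its place (distance of any of gel, pencup, pills, stapler, stamp, mug from where it was at the start of the episode above 0.03 m).
It also fails if it takes over 38 s, if anything falls off the work surface, if the arm or the gripper's body presses on something with over 40 N, if the wrist force passes 120 N, or if a joint passes its speed limit or range.

## Robot

A 6-joint arm with a two-finger parallel gripper is mounted at the origin on the work surface. World frame = base frame: x ahead of the robot, y to its left, z up, the work surface at z = 0. Lengths are in m, angles in degrees, forces in N, time in s.
With the tool pointing down it reaches from about 0.4 to 0.925 m from the base axis. Payload 12.5 kg.
Tool frame: the origin (TCP) lies at the very end of the fingers, on their centre line; the grasp point (between the pads) lies 19 mm behind it (pinch_z is the distance from the TCP to the grasp point, in m); z points along the fingers, y is the direction in which the jaws open and shut (so a half turn about z gives the same grasp; the last joint's range is limited). The gripper opens to 95 mm and grips with 3 to 60 N. Pads are 20 mm wide; open, the fingers measure 119 mm over their backs; the gripper's body (75 mm by 180 mm) begins 59 mm behind the grasp point.
Start: joints at [68.033, 28.126, 89.318, -0, 62.55, -6.05], TCP at [0.171, 0.601, 0.215] pointing down, gripper open.
Joint ranges: [-177.58, 177.58], [-47.91, 125.51], [2.72, 160], [-65.01, 245.01], [3.68, 167.84], [-153.87, 153.87]. Speed limits (degrees/s): [127.2, 127.2, 159.86, 180, 180, 180].

## Interface

Orientations are given as a 3x3 rotation matrix whose columns are the frame's x, y, z axes.
In Python, from rig import * gives the robot as it stands.
- The arm moves only by the tool carry_out, never from a script. Its argument "moves" is a list of rows, each a list of 7 numbers: the turn, a rotation vector about the tool's x, y, z in degrees, then the shift along the tool's x, y, z in m, then the opening, from 0 (shut) to 1 (fully open). A call has 1 to 10 rows; each row shifts and turns the pose as measured when the row begins, along the tool's axes as they then stand; what a row does not reach is not made up. A row lasts 1/12 s, in which the tool goes at most 41.7 mm and 7.16 degrees, less where a joint would pass 70% of its speed; a pose out of reach is approached as far as the arm can. A call is refused whole if a number of a shift passes 0.0417 or a number of a turn 7.16, either way. A call with a gripper value outside its range is refused whole. The fingers move at their own pace and stop on an object; "newtons" is the grip in N (left out, the last holds). Time passes only in rows, so rows that do not move let the fingers close. It gives the time, the measured TCP pose, the force and the opening at its end, in the units of the state.
- get_obs(): the state, without advancing time (a new reading comes with each control period).
- camera(name): name is "scene" or "side" or "wrist"; returns a dict with "frame" (384x512x3 uint8, blue, green, red), "fov_y" (degrees; the focal length in pixels is half the picture's height over the tangent of half this angle, whatever the lens; pixels are square), "cx", "cy" (the principal point, pixels), "pose" (4x4, takes a point from camera to world coordinates). Camera axes: x right, y up, looking along -z (the intrinsics and any distortion apply to the point x, -y, -z); pixel columns grow to the right and rows downward; lengths in m; the calibration is good to about 2 mm. A picture is of the moment at which its call begins. There is no depth.
- close_job(): hands the job in, once; it reports no verdict.
The state is a dict: "time": time; "joints": joint angles; "joint_velocities": joint speeds; "tau": joint torques, N m; "ee_pos": TCP position; "tool_rot": TCP orientation; "wrist_force": force on the tool from outside, world axes, zero at the start; "moment": the same for the moment, N m; "gripper_width": opening from 0.0 (shut) to 1.0 (fully open).
Only numpy, scipy, OpenCV 4.12 (cv2) and the standard library are available. Lean on these libraries where they do the work, as an engineer would, in place of code of your own. Each camera call takes 0.05 s, during which the arm holds its last target. There are 200 camera calls.

## Working session

There is one attempt and no reset: what is moved stays moved. The work goes in short steps, Python scripts to look and compute and a tool call to move; the robot and the scene stay as the last step left them, time stands still between calls to the robot, and variables do not carry over. Pictures are saved under pics/ and viewed, about 8 in all and at most 12, crops included, and the job is handed in when it is done.

Besides the shell and the picture viewer there is one more tool, called in YAML: its name, and indented under it one key for each argument. carry_out: Moves the arm, as the interface text tells. Its arguments: {"type":"object","properties":{"moves":{"type":"array","items":{"type":"array","items":{"type":"number"}}},"newtons":{"type":"number"}},"required":["moves"]}

```bash
mkdir -p pics; cat > h.py <<'E'
from rig import *
import numpy as np, cv2
def grab(n,fn=None):
    c=camera(n)
    if fn: cv2.imwrite('pics/'+fn,c['frame'])
    return c
def ray(c,u,v):
    f=c['frame'].shape[0]/2/np.tan(np.radians(c['fov_y'])/2)
    d=np.array([(u-c['cx'])/f,-(v-c['cy'])/f,-1]); P=np.array(c['pose'])
    return P[:3,3],P[:3,:3]@d
def onz(c,u,v,z):
    o,d=ray(c,u,v); return o+d*(z-o[2])/d[2]
def proj(c,p):
    f=c['frame'].shape[0]/2/np.tan(np.radians(c['fov_y'])/2)
    P=np.array(c['pose']); q=P[:3,:3].T@(np.array(p)-P[:3,3])
    return c['cx']+f*q[0]/-q[2], c['cy']-f*q[1]/-q[2]
E
python3 - <<'E'
from h import *
a=grab('scene','s1.png');b=grab('side','d1.png');w=grab('wrist','w1.png')
for c in(a,b,w): print({k:(np.round(v,3).tolist() if k!='frame' else 0) for k,v in c.items()})
print(get_obs()['tool_rot'])
E
```

```text
{'frame': 0, 'fov_y': 44.35, 'cx': 255.978, 'cy': 188.227, 'pose': [[0.303, -0.816, 0.492, 1.361], [0.953, 0.251, -0.169, -0.271], [0.014, 0.52, 0.854, 1.546], [0.0, 0.0, 0.0, 1.0]]}
{'frame': 0, 'fov_y': 42.485, 'cx': 252.596, 'cy': 190.072, 'pose': [[0.899, 0.315, -0.305, -0.006], [-0.438, 0.614, -0.657, -1.174], [-0.019, 0.724, 0.689, 1.324], [0.0, 0.0, 0.0, 1.0]]}
{'frame': 0, 'fov_y': 62.347, 'cx': 257.565, 'cy': 189.419, 'pose': [[0.275, -0.93, -0.243, 0.103], [0.962, 0.266, 0.069, 0.619], [0.0, -0.252, 0.968, 0.386], [0.0, 0.0, 0.0, 1.0]]}
[[-9.61661493e-01  2.74239083e-01 -3.14294698e-04]
 [ 2.74239249e-01  9.61661179e-01 -7.82134142e-04]
 [ 8.77532596e-05 -8.38340229e-04 -9.99999645e-01]]
```

View pics/s1.png

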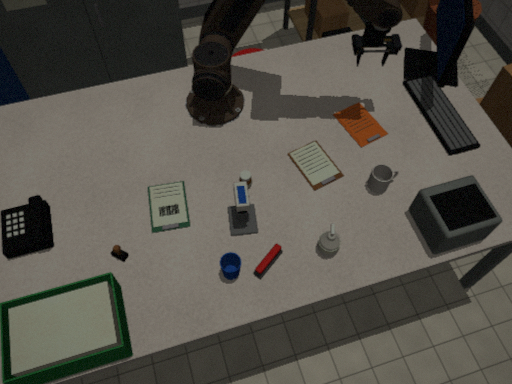

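View pics/d1.png

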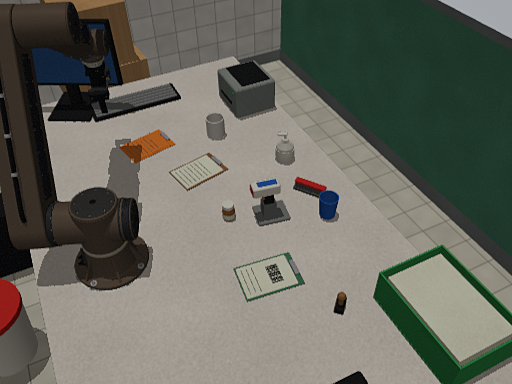

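The scene view shows the scanner at about (242,196), with the stand foot at (243,220) and the pills at (245,177). The coded clipboard is at (169,206), with its code at (169,210). The side view shows the head at (266,187) and the code at (275,272). Next I'll measure these with masks.

```bash
python3 - <<'E'
from h import *
a=grab('scene');b=grab('side')
def blob(c,m,box,minA=8):
    x0,y0,x1,y1=box; mm=np.zeros_like(m,np.uint8); mm[y0:y1,x0:x1]=m[y0:y1,x0:x1]
    n,l,s,ce=cv2.connectedComponentsWithStats(mm)
    if n<2: return None
    i=1+np.argmax(s[1:,4]); pts=np.argwhere(l==i)[:,::-1].astype(np.float32)
    return ce[i],s[i,4],cv2.boxPoints(cv2.minAreaRect(pts))
def tri(p,q):
    (o1,d1),(o2,d2)=ray(a,*p),ray(b,*q)
    s,*_=np.linalg.lstsq(np.c_[d1,-d2],o2-o1,rcond=None); return (o1+d1*s[0]+o2+d2*s[1])/2, np.linalg.norm(o1+d1*s[0]-o2-d2*s[1])
R={}
for c,n,bs,bg in((a,'scene',(228,178,258,212),(140,175,195,235)),(b,'side',(245,172,290,205),(228,245,310,305))):
    h=cv2.cvtColor(c['frame'],cv2.COLOR_BGR2HSV); H,S,V=[h[...,i].astype(int) for i in range(3)]
    blue=(H>100)&(H<130)&(S>120)
    green=(H>50)&(H<95)&(S>60)
    R[n]=blob(c,blue,bs)
    g=blob(c,green,bg)
    print(n,'stripe',R[n][:2],[onz(c,*p,.159).round(3)[:2].tolist() for p in R[n][2]],onz(c,*R[n][0],.159).round(4))
    print(' board corners',[onz(c,*p,.005).round(3)[:2].tolist() for p in g[2]],onz(c,*g[2].mean(0),.005).round(3))
    x0,y0,x1,y1=bg; m=np.zeros(V.shape,np.uint8); cv2.fillConvexPoly(m,(g[2].mean(0)+(g[2]-g[2].mean(0))*.8).astype(int),1)
    d=((V<70)&(S<90)&(m>0)).astype(np.uint8); d=cv2.morphologyEx(d,cv2.MORPH_CLOSE,np.ones((5,5)))
    k=blob(c,d,bg); print(' code',k[:2],onz(c,*k[2].mean(0),.006).round(4),[onz(c,*p,.006).round(3)[:2].tolist() for p in k[2]])
print(tri(R['scene'][0],R['side'][0]))
out=np.hstack([cv2.resize(a['frame'][165:245,135:265],None,fx=3.9,fy=3.9,interpolation=3)[:390],cv2.resize(b['frame'][170:310,225:325],None,fx=2.78,fy=2.78,interpolation=3)[:312]][:1])
cv2.imwrite('pics/z1.png',out); cv2.imwrite('pics/z2.png',cv2.resize(b['frame'][165:310,220:345],None,fx=4,fy=4,interpolation=3))
E
```

```text
scene stripe (array([241.21551724, 194.18103448]), np.int32(116)) [[0.535, -0.058], [0.538, -0.035], [0.603, -0.046], [0.6, -0.069]] [ 0.5693 -0.0518  0.159 ]
 board corners [[0.546, -0.29], [0.451, -0.238], [0.476, -0.205], [0.57, -0.258]] [ 0.511 -0.248  0.005]
 code (array([187. , 211.5]), np.int32(10)) [ 0.4943 -0.241   0.006 ] [[0.475, -0.24], [0.475, -0.237], [0.514, -0.242], [0.513, -0.245]]
side stripe (array([266.5       , 182.78571429]), np.int32(84)) [[0.539, -0.036], [0.605, -0.048], [0.598, -0.069], [0.532, -0.056]] [ 0.5682 -0.0527  0.159 ]
 board corners [[0.349, -0.282], [0.557, -0.305], [0.534, -0.387], [0.334, -0.361]] [ 0.442 -0.334  0.005]
 code (array([275.80582524, 276.27184466]), np.int32(103)) [ 0.4655 -0.3197  0.006 ] [[0.45, -0.301], [0.488, -0.301], [0.481, -0.338], [0.444, -0.338]]
(array([ 0.56869931, -0.05162893,  0.15787409]), np.float64(4.563499372681299e-05))
```

View pics/z2.png

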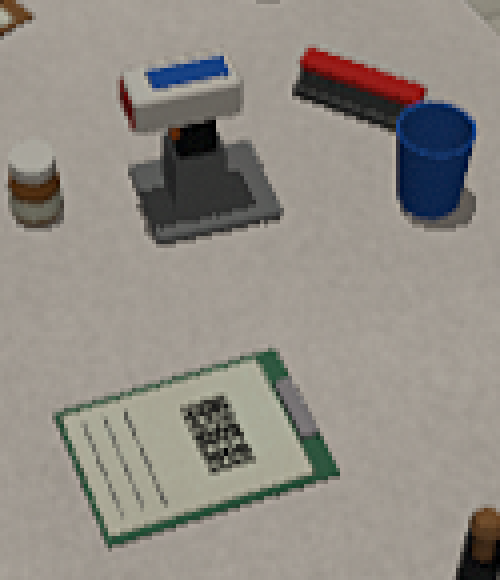

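The zoom confirms the nose (red) at the left, towards the robot. The bar code has crop corners (182,407), (227,397), (255,463) and (208,475). Next I'll work out the code pose, the stripe centring on the head, and the first move.

```bash
cat >> h.py <<'E'
from scipy.spatial.transform import Rotation as Ro
def goto(p,R=None):
    o=get_obs();T=np.array(o['tool_rot'])
    print('pos',np.round(o['ee_pos'],4),'t',o['time'],'w',o['gripper_width'],'F',np.round(o['wrist_force'],2))
    if R is not None: print('turn',Ro.from_matrix(T.T@R).as_rotvec(degrees=True).round(2),'shift after turn',(R.T@(np.array(p)-o['ee_pos'])).round(4))
    print('shift now',(T.T@(np.array(p)-o['ee_pos'])).round(4))
def down(yaw): # scanner heading yaw deg of its +x ; tool z down, tool y = scanner y, tool x = nose
    c,s=np.cos(np.radians(yaw)),np.sin(np.radians(yaw)); return np.array([[-c,-s,0],[-s,c,0],[0,0,-1.]])
E
python3 - <<'E'
from h import *
b=grab('side')
f=lambda p:(220+(p[0]+.5)/4-.5,165+(p[1]+.5)/4-.5)
C=[onz(b,*f(p),.006)[:2] for p in[(182,407),(227,397),(255,463),(208,475)]]
print('code',np.round(C,3).tolist(),np.mean(C,0))
B=[onz(b,*f(p),.005)[:2] for p in[(55,415),(275,350),(340,475),(110,545)]]
print('board',np.round(B,3).tolist(),np.mean(B,0)); B=np.array(B)
for d in(B[1]-B[0],B[2]-B[3]): print(np.linalg.norm(d),np.degrees(np.arctan2(d[1],d[0])))
for d in(B[0]-B[3],B[1]-B[2]): print(np.linalg.norm(d),np.degrees(np.arctan2(d[1],d[0]))-90)
h=[onz(b,*f(p),.159)[:2] for p in[(122,72),(130,95),(243,80),(235,55)]];print('head top',np.round(h,3).tolist())
goto([.52,-.045,.29],down(-10))
E
```

```text
code [[0.453, -0.268], [0.491, -0.276], [0.48, -0.345], [0.44, -0.338]] [ 0.46590429 -0.30676631]
board [[0.355, -0.227], [0.551, -0.249], [0.536, -0.386], [0.341, -0.362]] [ 0.44587112 -0.30592862]
0.19753262971578522 -6.382515483699373
0.1956044224116651 -6.933446435254355
0.1356836305146215 -5.826239010365214
0.13755944950015753 -6.640730672333248
head top [[0.518, -0.026], [0.511, -0.055], [0.607, -0.083], [0.616, -0.051]]
pos [0.1714 0.601  0.2145] t 0.3 w 1.0011825199507745 F [ 0.31 -0.92 -0.85]
turn [-0.02 -0.   -5.91] shift after turn [-0.4555 -0.5756 -0.0755]
shift now [-0.5124 -0.5256 -0.0754]
```

carry_out:
  moves:
    - [0,0,-5.9,0,0,-0.03,1]
    - [0,0,0,-0.023,-0.029,-0.01,1]
    - [0,0,0,-0.023,-0.029,-0.01,1]
    - [0,0,0,-0.023,-0.029,-0.01,1]
    - [0,0,0,-0.023,-0.029,-0.01,1]
    - [0,0,0,-0.023,-0.029,0,1]
    - [0,0,0,-0.023,-0.029,0,1]
    - [0,0,0,-0.023,-0.029,0,1]
    - [0,0,0,-0.023,-0.029,0,1]
    - [0,0,0,-0.023,-0.029,0,1]
  newtons: 40

```text
time: 1.13
ee_pos: [0.3335, 0.3014, 0.2865]
tool_rot: [[-0.987, 0.159, 0.002], [0.159, 0.987, -0.001], [-0.002, -0.0, -1.0]]
wrist_force: [0.7, 0.0, 0.3]
gripper_width: 0.997
```

carry_out:
  moves:
    - [0,0,0,-0.023,-0.029,0,1]
    - [0,0,0,-0.023,-0.029,0,1]
    - [0,0,0,-0.023,-0.029,0,1]
    - [0,0,0,-0.023,-0.029,0,1]
    - [0,0,0,-0.023,-0.029,0,1]
    - [0,0,0,-0.023,-0.029,0,1]
    - [0,0,0,-0.023,-0.029,0,1]
    - [0,0,0,-0.023,-0.029,0,1]
    - [0,0,0,-0.023,-0.029,0,1]
    - [0,0,0,0,0,0,1]

```text
time: 1.97
ee_pos: [0.503, -0.0105, 0.2889]
tool_rot: [[-0.987, 0.163, 0.007], [0.163, 0.987, -0.001], [-0.007, 0.001, -1.0]]
wrist_force: [-0.9, -0.3, -1.3]
gripper_width: 0.997
```

```bash
python3 - <<'E'
from h import *
goto([.555,-.052,.27],down(-10))
w=grab('wrist','w2.png')
E
```

```text
pos [ 0.503  -0.0105  0.2889] t 1.9667 w 0.997417344038641 F [-0.88 -0.3  -1.3 ]
turn [0.04 0.41 0.64] shift after turn [-0.0584 -0.0318  0.0189]
shift now [-0.0579 -0.0325  0.0193]
```

View pics/w2.png

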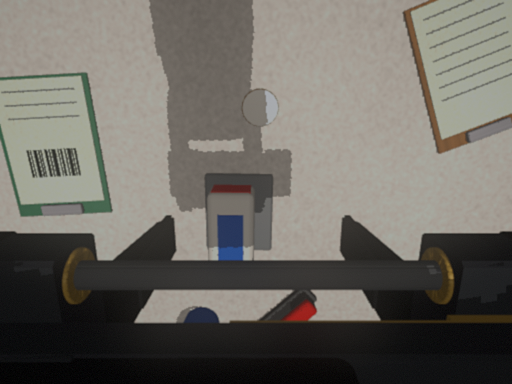

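The wrist view shows the head's front top edge at row 193, columns 208–254, and the stripe front at row 215, columns 218–243. The code spans about (26..81, 148..178).

```bash
python3 - <<'E'
from h import *
w=grab('wrist')
g=lambda pts,z:[onz(w,*p,z)[:2].round(4).tolist() for p in pts]
print('front',g([(208,193),(254,193)],.159),'back',g([(208,262),(254,262)],.159),'stripe',g([(218,215),(243,215)],.159))
c=g([(26,150),(77,148),(81,176),(34,178)],.006);print('code',c,np.mean(c,0))
fm=np.mean(g([(208,193),(254,193)],.159),0); bk=np.mean(g([(208,262),(254,262)],.159),0)
d=bk-fm; d/=np.linalg.norm(d); print('yaw',np.degrees(np.arctan2(d[1],d[0])),'head centre',fm+.05*np.array([np.cos(np.radians(-10)),np.sin(np.radians(-10))]))
E
```

```text
front [[0.5059, -0.0593], [0.5134, -0.0147]] back [[0.5793, -0.0745], [0.5872, -0.0271]] stripe [[0.53, -0.0541], [0.5341, -0.0293]]
code [[0.4389, -0.3341], [0.4481, -0.2614], [0.4885, -0.2682], [0.4801, -0.3369]] [ 0.4639  -0.30015]
yaw -10.619655276155118 head centre [ 0.55889039 -0.04568241]
```

carry_out:
  moves:
    - [0,0.4,0.9,0,0,0,1]
    - [0,0,0,-0.021,-0.009,0.01,1]
    - [0,0,0,-0.021,-0.009,0.015,1]
    - [0,0,0,-0.021,-0.009,0.025,1]
    - [0,0,0,0,0,0.025,1]
    - [0,0,0,0,0,0.02,1]
    - [0,0,0,0,0,0,1]

```text
time: 2.65
ee_pos: [0.5582, -0.0375, 0.1932]
tool_rot: [[-0.985, 0.174, 0.002], [0.174, 0.985, 0.002], [-0.002, 0.003, -1.0]]
wrist_force: [-0.1, 0.6, -0.8]
gripper_width: 1.001
```

```bash
python3 - <<'E'
from h import *
goto([.561,-.049,.119],down(-10))
w=grab('wrist');a=grab('scene')
o=get_obs()
print('tcp in wrist',proj(w,o['ee_pos']),'head front exp',proj(w,[.513,-.0415,.159]))
cv2.imwrite('pics/w3.png',np.hstack([w['frame'][100:384,120:400],cv2.resize(a['frame'][170:241,200:290],None,fx=4,fy=4,interpolation=3)]))
E
```

```text
pos [ 0.5582 -0.0375  0.1932] t 2.65 w 1.0007756155949068 F [-0.08  0.61 -0.84]
turn [ 0.16  0.09 -0.02] shift after turn [-0.0047 -0.0109  0.0742]
shift now [-0.0046 -0.0111  0.0742]
tcp in wrist (np.float64(258.8948578999155), np.float64(236.77001962667111)) head front exp (np.float64(240.3190307435761), np.float64(149.21248218292106))
```

View pics/w3.png

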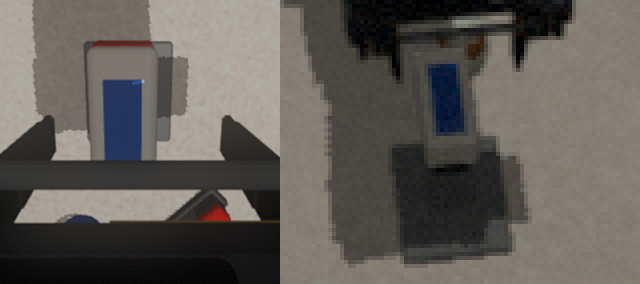

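The head is centred at column 242 in the wrist view and the fingers at column 258. That is 11 mm to −y, which agrees with the computed shift. I'll descend and grip.

carry_out:
  moves:
    - [0,0,0,-0.0046,-0.011,0,1]
    - [0,0,0,0,0,0.02,1]
    - [0,0,0,0,0,0.02,1]
    - [0,0,0,0,0,0.02,1]
    - [0,0,0,0,0,0.01,1]
    - [0,0,0,0,0,0,1]

```text
time: 3.25
ee_pos: [0.5674, -0.0507, 0.1355]
tool_rot: [[-0.985, 0.17, 0.023], [0.17, 0.985, -0.002], [-0.023, 0.002, -1.0]]
wrist_force: [0.4, 0.5, 0.5]
gripper_width: 0.999
```

```bash
python3 - <<'E'
from h import *
goto([.561,-.049,.119],down(-10))
E
```

```text
pos [ 0.5674 -0.0507  0.1355] t 3.25 w 0.9990893982151361 F [0.43 0.49 0.48]
turn [0.1  1.31 0.2 ] shift after turn [0.0065 0.0006 0.0165]
shift now [0.0069 0.0005 0.0163]
```

carry_out:
  moves:
    - [0,1.3,0.2,0.006,0,0.01,1]
    - [0,0,0,0,0,0.007,1]
    - [0,0,0,0,0,0,1]

```text
time: 3.5
ee_pos: [0.5625, -0.0502, 0.1204]
tool_rot: [[-0.985, 0.174, 0.002], [0.174, 0.985, 0.001], [-0.002, 0.002, -1.0]]
wrist_force: [-0.4, -0.1, -0.5]
gripper_width: 0.997
```

```bash
python3 - <<'E'
from h import *
goto([.561,-.049,.119],down(-10))
E
```

```text
pos [ 0.5625 -0.0502  0.1204] t 3.5 w 0.9972479515897047 F [-0.42 -0.12 -0.53]
turn [ 0.09  0.13 -0.02] shift after turn [0.0017 0.0009 0.0014]
shift now [0.0017 0.0009 0.0014]
```

Aligned to within 2 mm, so I'll close.

carry_out:
  moves:
    - [0,0,0,0,0,0,0.6]
    - [0,0,0,0,0,0,0.5]
    - [0,0,0,0,0,0,0.3]
    - [0,0,0,0,0,0,0.2]
    - [0,0,0,0,0,0,0.2]
    - [0,0,0,0,0,0,0.2]
    - [0,0,0,0,0,0,0.2]
    - [0,0,0,0,0,0,0.2]
  newtons: 40

```text
time: 4.17
ee_pos: [0.5636, -0.0503, 0.1227]
tool_rot: [[-0.985, 0.174, 0.006], [0.174, 0.985, 0.001], [-0.006, 0.001, -1.0]]
wrist_force: [-0.5, 0.1, -1.1]
gripper_width: 0.506
```

The width of 0.506 is 48 mm, so the head is gripped. Next I'll lift.

carry_out:
  moves:
    - [0,0.2,0,0,0,-0.01,0.2]
    - [0,0,0,0,0,-0.01,0.2]
    - [0,0,0,0,0,-0.01,0.2]
    - [0,0,0,0,0,-0.01,0.2]
    - [0,0,0,0,0,-0.01,0.2]

```text
time: 4.58
ee_pos: [0.5623, -0.0502, 0.1735]
tool_rot: [[-0.985, 0.174, -0.002], [0.174, 0.985, 0.002], [0.002, 0.002, -1.0]]
wrist_force: [1.1, -0.1, -2.4]
gripper_width: 0.504
```

```bash
python3 - <<'E'
from h import *
goto([.5636,-.0503,.222],down(-10))
E
```

```text
pos [ 0.5623 -0.0502  0.1735] t 4.5833 w 0.5037936395661076 F [ 1.12 -0.1  -2.36]
turn [ 0.09 -0.14 -0.  ] shift after turn [-0.0013  0.0001 -0.0485]
shift now [-0.0012  0.0002 -0.0485]
```

carry_out:
  moves:
    - [0,0,0,0,0,-0.012,0.2]
    - [0,0,0,0,0,-0.015,0.2]
    - [0,0,0,0,0,-0.015,0.2]
    - [0,0,0,0,0,-0.02,0.2]
    - [0,0,0,0,0,-0.02,0.2]
    - [0,0,0,0,0,-0.025,0.2]
    - [0,0,0,0,0,0,0.2]
    - [0,0,0,0,0,0,0.2]

```text
time: 5.25
ee_pos: [0.5614, -0.0501, 0.2937]
tool_rot: [[-0.985, 0.173, 0.003], [0.173, 0.985, 0.001], [-0.003, 0.001, -1.0]]
wrist_force: [-0.0, 0.4, -1.8]
gripper_width: 0.501
```

```bash
cat >> h.py <<'E'
code=np.array([.4655,-.305,.006]); cy=-6.5
def final(tilt=45,dist=.12,grip=(0,0,.019)):
    # scanner frame: nose -x. grip: TCP offset from head centre in scanner axes (z negative = below)
    Rs=Ro.from_euler('z',cy,degrees=True)*Ro.from_euler('y',-tilt,degrees=True)
    Rs=Rs.as_matrix()
    head=code+Rs[:,0]*(dist+.05)
    Rt=Rs@np.diag([-1.,1,-1])
    tcp=head+Rs@np.array([grip[0],grip[1],-grip[2]])
    return tcp,Rt,head,Rs
E
python3 - <<'E'
from h import *
p,R,hd,Rs=final(); print(p,hd,Rs.round(2).tolist())
goto(p,R)
b=grab('side');w=grab('wrist')
cv2.imwrite('pics/l1.png',np.hstack([cv2.resize(b['frame'][80:260,190:350],None,fx=2.13,fy=2.13,interpolation=3)[:383],w['frame'][:383,60:460]]))
E
```

```text
[ 0.5982841  -0.32012884  0.11277312] [ 0.58493544 -0.31860795  0.12620815] [[0.7, 0.11, -0.7], [-0.08, 0.99, 0.08], [0.71, -0.0, 0.71]]
pos [ 0.5614 -0.0501  0.2937] t 5.25 w 0.5011429303251029 F [-0.02  0.42 -1.8 ]
turn [ -1.3  -44.83  -3.34] shift after turn [ 0.0804 -0.2641  0.1755]
shift now [-0.0827 -0.2598  0.1808]
```

View pics/l1.png

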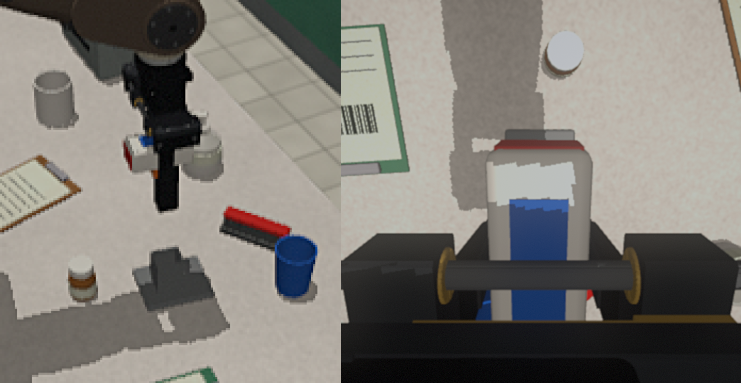

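The scanner hangs upright in the jaws, clear of the stand. The head's front top edge is at about row 152, wrist columns 206–311. Now I'll swing it over the clipboard at height.

```bash
python3 - <<'E'
from h import *
w=grab('wrist');o=get_obs();T=np.array(o['tool_rot']);p=np.array(o['ee_pos'])
for z in(.0363,.040):
  for q in[(206,160),(311,160),(258,152)]:
    print(z,q,(T.T@(onz(w,*q,p[2]+z)-p)).round(4))
E
```

```text
0.0363 (206, 160) [ 0.0482 -0.0231 -0.0364]
0.0363 (311, 160) [ 0.0481  0.0223 -0.0363]
0.0363 (258, 152) [ 0.0516 -0.0006 -0.0363]
0.04 (206, 160) [ 0.0488 -0.0225 -0.0401]
0.04 (311, 160) [ 0.0488  0.0217 -0.04  ]
0.04 (258, 152) [ 0.0521 -0.0006 -0.04  ]
```

carry_out:
  moves:
    - [0,-3,0,0,-0.015,0,0.2]
    - [0,-6,-0.5,-0.008,-0.026,0,0.2]
    - [0,-6,-0.5,-0.008,-0.026,0,0.2]
    - [0,-6,-0.5,-0.007,-0.026,0,0.2]
    - [0,-6,-0.5,-0.007,-0.026,0,0.2]
    - [0,-6,-0.5,-0.007,-0.026,0,0.2]
    - [0,-6,-0.5,-0.007,-0.026,0,0.2]
    - [0,-3,-0.5,0,-0.026,0,0.2]
    - [0,0,0,0,-0.026,0,0.2]
    - [0,0,0,0,0,0,0.2]

```text
time: 6.23
ee_pos: [0.5666, -0.2607, 0.2938]
tool_rot: [[-0.776, 0.128, 0.618], [0.097, 0.992, -0.084], [-0.624, -0.005, -0.782]]
wrist_force: [-0.1, -1.2, -1.7]
gripper_width: 0.501
```

```bash
python3 - <<'E'
from h import *
p,R,hd,Rs=final(grip=(.002,0,.0155)); print(p)
goto(p+[0,0,.06],R);goto(p,R)
E
```

```text
[ 0.59723026 -0.32000877  0.11666221]
pos [ 0.5666 -0.2607  0.2938] t 6.2333 w 0.5011913185595203 F [-0.07 -1.2  -1.69]
turn [-0.79 -6.43 -0.42] shift after turn [ 0.0566 -0.0555  0.1091]
shift now [ 0.0436 -0.0543  0.1154]
pos [ 0.5666 -0.2607  0.2938] t 6.2333 w 0.5011913185595203 F [-0.07 -1.2  -1.69]
turn [-0.79 -6.43 -0.42] shift after turn [ 0.099  -0.0555  0.1515]
shift now [ 0.081  -0.054   0.1623]
```

carry_out:
  moves:
    - [-0.8,-6.4,-0.4,0,-0.014,0,0.2]
    - [0,0,0,0.014,-0.014,0.02,0.2]
    - [0,0,0,0.014,-0.014,0.025,0.2]
    - [0,0,0,0.014,-0.014,0.025,0.2]
    - [0,0,0,0.014,0,0.025,0.2]
    - [0,0,0,0,0,0.01,0.2]
    - [0,0,0,0,0,0,0.2]

```text
time: 6.82
ee_pos: [0.6205, -0.2993, 0.2253]
tool_rot: [[-0.782, 0.187, 0.594], [0.141, 0.982, -0.123], [-0.607, -0.013, -0.795]]
wrist_force: [-0.5, -0.5, -2.5]
gripper_width: 0.501
```

```bash
python3 - <<'E'
from h import *
p,R,hd,Rs=final(grip=(.0005,0,.0155)); print(p)
goto(p,R)
w=grab('wrist','f1.png')
E
```

```text
[ 0.59617642 -0.3198887   0.11560155]
pos [ 0.6205 -0.2993  0.2253] t 6.8167 w 0.5012191291440664 F [-0.52 -0.54 -2.48]
turn [-3.36 -7.67 -2.73] shift after turn [ 0.093  -0.0232  0.0622]
shift now [ 0.0827 -0.0233  0.0753]
```

View pics/f1.png

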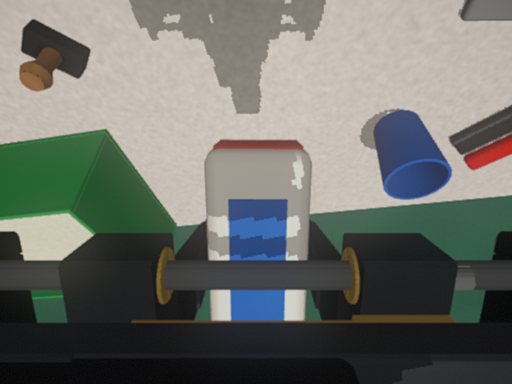

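```bash
python3 - <<'E'
from h import *
print(np.round(get_obs()['joints'],1),np.round(get_obs()['joint_velocities'],1))
p,R,hd,Rs=final(grip=(.0005,0,.0155)); goto(p,R)
E
```

```text
[ -37.2   23.5  105.6   44.    22.1 -153.8] [-0.5 -2.4  0.1 -0.1  0.7 -0.1]
pos [ 0.62   -0.299   0.2258] t 6.8667 w 0.5022744822581716 F [-0.54  0.43 -2.76]
turn [-3.35 -7.67 -2.73] shift after turn [ 0.0929 -0.0234  0.0629]
shift now [ 0.0825 -0.0235  0.076 ]
```

carry_out:
  moves:
    - [-1.7,-3.8,-1.4,0,0,0,0.2]
    - [-1.7,-3.8,-1.4,0,0,0,0.2]
    - [0,0,0,0,0,0,0.2]
    - [0,0,0,0,0,0,0.2]

```text
time: 7.2
ee_pos: [0.6482, -0.286, 0.2687]
tool_rot: [[-0.748, 0.147, 0.647], [0.104, 0.989, -0.104], [-0.656, -0.01, -0.755]]
wrist_force: [-0.4, -0.8, -1.7]
gripper_width: 0.505
```

```bash
python3 - <<'E'
from h import *
print(np.round(get_obs()['joints'],1),np.round(get_obs()['joint_velocities'],1))
p,R,hd,Rs=final(grip=(.0005,0,.0155)); goto(p,R)
E
```

```text
[ -35.7   21.9  102.4   45.    24.5 -153.8] [ 0.8 -2.3 -2.4  0.5  1.  -0.1]
pos [ 0.6482 -0.286   0.2687] t 7.2 w 0.5050846587957967 F [-0.44 -0.78 -1.73]
turn [-1.78 -4.04 -1.03] shift after turn [ 0.1421 -0.0396  0.0744]
shift now [ 0.1358 -0.0396  0.0855]
```

Joint 6 is at its limit (−153.8) with joint 5 small, so the pose I chose is near the wrist singularity. I'll fit a kinematic model from the recorded samples and choose a reachable tilt and yaw within tolerance.

```bash
cat > kin.py <<'E'
from h import *
from scipy.optimize import least_squares
ry=lambda t:Ro.from_euler('y',t,degrees=True).as_matrix(); rz=lambda t:Ro.from_euler('z',t,degrees=True).as_matrix()
def fk(q,k,s4=1,s6=1,c=0):
    d1,a1,L1,a3,L2,L=k
    A=rz(q[0]);p=A@[a1,0,d1];A=A@ry(q[1]);p=p+A@[0,0,L1]
    A=A@ry(q[2]);p=p+A@[a3,0,L2]
    A=A@rz(s4*q[3])@ry(q[4]);p=p+A@[0,0,L]
    return p,A@rz(s6*q[5]+c)
E
python3 - <<'E'
from kin import *
o=get_obs()
S=[([68.033,28.126,89.318,0,62.55,-6.05],[.1714,.601,.2145]),([-37.2,23.5,105.6,44,22.1,-153.8],[.62,-.299,.2258]),(list(o['joints']),list(o['ee_pos']))]
T=np.array(o['tool_rot'])
for s4 in(1,-1):
  for s6 in(1,-1):
    for c in range(0,360,90):
      e=np.degrees(np.linalg.norm(Ro.from_matrix(fk(o['joints'],[0]*6,s4,s6,c)[1].T@T).as_rotvec()))
      if e<8: print(s4,s6,c,e)
  f=lambda k:np.r_[np.concatenate([fk(q,k,s4)[0]-p for q,p in S]),1e-4*(k-[.3,.05,.4,0,.4,.3])]
  r=least_squares(f,[.3,.05,.4,0,.4,.3]); print(s4,r.x.round(3),np.abs(r.fun[:9]).max())
E
```

```text
1 1 90 2.4853601067927236e-14
1 [ 0.133 -0.654  1.204  0.139  0.864  0.469] 0.059405448838338565
-1 [ 0.408  2.146 -1.443 -0.273 -1.076 -0.377] 0.0837102821424614
```

carry_out:
  moves:
    - [0,5,0,0,0,0,0.2]
    - [0,5,0,0,-0.02,0,0.2]
    - [0,5,0,0,-0.02,0,0.2]
    - [0,0,0,0,0,0,0.2]

```text
time: 7.53
ee_pos: [0.6411, -0.3248, 0.2741]
tool_rot: [[-0.884, 0.145, 0.445], [0.124, 0.989, -0.077], [-0.451, -0.013, -0.892]]
wrist_force: [-0.4, -0.0, -1.5]
gripper_width: 0.506
```

```bash
python3 -c "
from h import *;o=get_obs();print(list(np.round(o['joints'],2)),list(np.round(o['ee_pos'],4)))" | tee -a smp
```

```text
[np.float64(-36.57), np.float64(24.67), np.float64(90.41), np.float64(17.69), np.float64(42.0), np.float64(-129.22)] [np.float64(0.6411), np.float64(-0.3248), np.float64(0.2741)]
```

carry_out:
  moves:
    - [0,5,0,0,0,0,0.2]
    - [0,5,3,0,-0.01,0.03,0.2]
    - [0,0,3,0,0,0.02,0.2]
    - [0,0,3,0,0,0,0.2]
    - [0,0,0,0,0,0,0.2]

```text
time: 7.95
ee_pos: [0.6569, -0.3379, 0.2302]
tool_rot: [[-0.911, 0.297, 0.287], [0.294, 0.954, -0.054], [-0.29, 0.035, -0.956]]
wrist_force: [0.3, 0.9, -1.1]
gripper_width: 0.499
```

```bash
python3 - <<'E'
import re
t=open('kin.py').read()
t=t.replace("d1,a1,L1,a3,L2,L=k","d1,a1,L1,a2,a3,L2,L,b1,b2=k").replace("A@[0,0,L1]","A@[a2,0,L1]").replace("A@[a3,0,L2]","A@[a3,b1,L2]").replace("@ry(q[4]);p","@ry(q[4]);p=p+A@[0,b2,0];p").replace("s6=1,c=0","s6=1,c=90")
open('kin.py','w').write(t)
E
python3 - <<'E'
from kin import *
o=get_obs(); print(np.round(o['joints'],2),np.round(o['ee_pos'],4))
import re
pt=[float(x) for x in re.findall(r'(?<![a-z\d])-?\d+\.\d*',open('smp').read())]; print(pt)
S=[([68.033,28.126,89.318,0,62.55,-6.05],[.1714,.601,.2145]),([-37.2,23.5,105.6,44,22.1,-153.8],[.62,-.299,.2258]),([-35.7,21.9,102.4,45.,24.5,-153.8],[.6482,-.286,.2687]),(pt[:6],pt[6:9]),(list(o['joints']),list(o['ee_pos']))]
x0=np.array([.35,0.05,.4,0,0,.4,.3,.03,.03])
f=lambda k:np.r_[np.concatenate([fk(q,k)[0]-p for q,p in S]),1e-3*(k-x0)]
r=least_squares(f,x0); print(r.x.round(4).tolist(),np.abs(r.fun[:15]).max())
np.save('k.npy',r.x)
E
```

```text
[ -34.88   31.11   83.27    8.93   50.42 -112.09] [ 0.6569 -0.3379  0.2302]
[-36.57, 24.67, 90.41, 17.69, 42.0, -129.22, 0.6411, -0.3248, 0.2741]
[0.1963, -0.0039, 0.5886, 0.001, 0.0427, 0.4131, 0.2721, 0.0659, -0.0] 0.0003190676703935802
```

The fit is good to 0.3 mm. Now I'll scan feasible end poses.

```bash
cat >> kin.py <<'E'
k=np.load('k.npy') if __import__('os').path.exists('k.npy') else None
lo=np.array([-177.58,-47.91,2.72,-65.01,3.68,-153.87]);hi=np.array([177.58,125.51,160,245.01,167.84,153.87])
def ik(p,R,q0):
    def f(q):
        a,b=fk(q,k);return np.r_[(a-p)*10,Ro.from_matrix(b.T@R).as_rotvec()]
    r=least_squares(f,np.clip(q0,lo+.1,hi-.1),bounds=(lo,hi),x_scale=30);return r.x,np.linalg.norm(r.fun)
def final2(tilt,dist,dyaw,grip=(.0005,0,.0155)):
    Rs=rz(cy+dyaw)@ry(-tilt); head=code+Rs[:,0]*(dist+.05)
    return head+Rs@[grip[0],grip[1],-grip[2]],Rs@np.diag([-1.,1,-1]),head,Rs
E
python3 - <<'E'
from kin import *
q0=get_obs()['joints']
for dy in(0,-6,-11):
  for t in(34,38,42,45):
    for d in(.12,.15):
      p,R,hd,Rs=final2(t,d,dy); q,e=ik(p,R,q0)
      foot=hd+Rs@[.012,0,-.121]; low=foot[2]-.017*np.sin(np.radians(t))
      print(dy,t,d,q.round(1),round(e,4),'foot',foot.round(3),'low',round(low,3))
E
```

```text
0 34 0.12 [ -37.6   35.5  104.6   39.2   18.7 -153.9] 0.1249 foot [ 0.683 -0.33   0.007] low -0.002
0 34 0.15 [ -37.1   35.4  101.8   39.9   20.5 -153.9] 0.0878 foot [ 0.707 -0.333  0.024] low 0.015
0 38 0.12 [ -37.6   34.1  105.9   40.    17.4 -153.9] 0.184 foot [ 0.682 -0.33   0.023] low 0.012
0 38 0.15 [ -37.1   33.9  103.2   40.8   19.2 -153.9] 0.1461 foot [ 0.706 -0.332  0.041] low 0.031
0 42 0.12 [ -37.6   32.7  107.1   40.8   16.1 -153.9] 0.2439 foot [ 0.68  -0.329  0.038] low 0.026
0 42 0.15 [ -37.2   32.3  104.6   41.6   18.  -153.9] 0.2053 foot [ 0.702 -0.332  0.058] low 0.047
0 45 0.12 [ -37.7   31.7  108.1   41.4   15.2 -153.9] 0.2893 foot [ 0.678 -0.329  0.049] low 0.037
0 45 0.15 [ -37.3   31.1  105.7   42.2   17.1 -153.9] 0.2503 foot [ 0.699 -0.332  0.07 ] low 0.058
-6 34 0.12 [ -38.4   35.6  105.4   43.1   15.7 -153.9] 0.0909 foot [ 0.679 -0.352  0.007] low -0.002
-6 34 0.15 [ -38.    35.6  102.6   43.7   17.4 -153.9] 0.0531 foot [ 0.703 -0.358  0.024] low 0.015
-6 38 0.12 [ -38.3   34.2  106.6   43.9   14.3 -153.9] 0.1498 foot [ 0.678 -0.352  0.023] low 0.012
-6 38 0
[... 599 characters left out ...]
4 0.15 [ -38.7   35.7  103.2   47.    14.7 -153.9] 0.0269 foot [ 0.698 -0.378  0.024] low 0.015
-11 38 0.12 [ -38.7   34.3  107.2   47.3   11.7 -153.9] 0.124 foot [ 0.673 -0.371  0.023] low 0.012
-11 38 0.15 [ -38.6   34.1  104.6   47.8   13.3 -153.9] 0.0848 foot [ 0.696 -0.378  0.041] low 0.031
-11 42 0.12 [ -38.5   33.   108.4   48.    10.2 -153.9] 0.1835 foot [ 0.672 -0.37   0.038] low 0.026
-11 42 0.15 [ -38.4   32.6  105.9   48.5   11.9 -153.9] 0.1435 foot [ 0.693 -0.377  0.058] low 0.047
-11 45 0.12 [ -38.4   32.   109.4   48.5    9.1 -153.9] 0.2286 foot [ 0.67  -0.369  0.049] low 0.037
-11 45 0.15 [ -38.3   31.4  107.    48.9   10.8 -153.9] 0.1881 foot [ 0.69  -0.376  0.07 ] low 0.058
```

That grip cannot reach those poses because of joint 6. Widths are judged "either way round", so I'll check the opposite heading, with the nose pointing away from the robot.

```bash
python3 - <<'E'
from kin import *
q0=np.array(get_obs()['joints']); q0[3]=0;q0[5]=60;q0[4]=100
for dy in(180,170,190):
  for t in(40,45):
    for d in(.11,.13):
      p,R,hd,Rs=final2(t,d,dy); q,e=ik(p,R,q0)
      foot=hd+Rs@[.012,0,-.121]; low=foot[2]-.017*np.sin(np.radians(t))
      print(dy,t,d,q.round(1),round(e,4),'tcp',p.round(3),'foot',foot.round(3),'low',round(low,3))
E
```

```text
180 40 0.11 [-37.8  38.8 102.5 -20.2  75.3  70.4] 0.0 tcp [ 0.333 -0.29   0.097] foot [ 0.257 -0.281  0.024] low 0.013
180 40 0.13 [-38.6  36.9 104.2 -20.7  75.4  69.8] 0.0 tcp [ 0.318 -0.288  0.11 ] foot [ 0.242 -0.28   0.037] low 0.026
180 45 0.11 [-36.5  40.5  99.1 -20.9  81.9  70.9] 0.0 tcp [ 0.342 -0.291  0.109] foot [ 0.26  -0.282  0.042] low 0.03
180 45 0.13 [-37.2  38.6 100.6 -21.4  82.1  70.3] 0.0 tcp [ 0.328 -0.289  0.123] foot [ 0.246 -0.28   0.056] low 0.044
170 40 0.11 [-38.4  38.9 102.1 -14.2  77.3  76.1] 0.0 tcp [ 0.338 -0.267  0.097] foot [ 0.265 -0.245  0.024] low 0.013
170 40 0.13 [-39.   37.  103.9 -14.6  77.3  75.7] 0.0 tcp [ 0.323 -0.263  0.11 ] foot [ 0.25  -0.241  0.037] low 0.026
170 45 0.11 [-37.5  40.7  98.5 -14.8  84.   76.4] 0.0 tcp [ 0.346 -0.27   0.109] foot [ 0.267 -0.246  0.042] low 0.03
170 45 0.13 [-38.   38.8 100.2 -15.1  84.2  76. ] 0.0 tcp [ 0.333 -0.266  0.123] foot [ 0.253 -0.242  0.056] low 0.044
190 40 0.11 [-37.2  38.6 103.  -26.   72.7  64.9] 0.0 tcp [ 0.333 -0.313  0.097] foot [ 0.256 -0.318  0.024] low 0.013
190 40 0.13 [-38.2  36.7 104.5 -26.6  72.7  64.1] 0.0 tcp [ 0.318 -0.314  0.11 ] foot [ 0.241 -0.319  0.037] low 0.026
190 45 0.11 [-35.6  40.2  99.9 -27.   79.   65.7] 0.0 tcp [ 0.341 -0.313  0.109] foot [ 0.259 -0.318  0.042] low 0.03
190 45 0.13 [-36.5  38.3 101.3 -27.5  79.2  64.9] 0.0 tcp [ 0.327 -0.313  0.123] foot [ 0.245 -0.319  0.056] low 0.044
```

Feasible with comfortable margins. I'll bring the tool vertical, half-turn about tool z at height, then tilt.

```bash
python3 - <<'E'
from kin import *
goto([.52,-.30,.28],down(-17))
E
```

```text
pos [ 0.6569 -0.3379  0.2302] t 7.95 w 0.4987946735764968 F [ 0.29  0.9  -1.14]
turn [ 1.96 16.85 -0.56] shift after turn [ 0.142  -0.0038 -0.0498]
shift now [ 0.1214 -0.0027 -0.089 ]
```

carry_out:
  moves:
    - [0.7,5.5,0,0,0,-0.02,0.2]
    - [0.7,5.5,0,0.02,0,-0.02,0.2]
    - [0.7,5.5,0,0.03,0,-0.01,0.2]
    - [0,0,7,0.03,0,0,0.2]
    - [0,0,7,0.02,0,0,0.2]
    - [0,0,7,0,0,0,0.2]
    - [0,0,7,0,0,0,0.2]
    - [0,0,7,0,0,0,0.2]
    - [0,0,7,0,0,0,0.2]
    - [0,0,7,0,0,0,0.2]

```text
time: 8.78
ee_pos: [0.5453, -0.2965, 0.2798]
tool_rot: [[-0.391, 0.92, 0.011], [0.921, 0.391, 0.001], [-0.003, 0.01, -1.0]]
wrist_force: [0.3, 0.6, -1.0]
gripper_width: 0.504
```

carry_out:
  moves:
    - [0,0,7,0,0,0,0.2]
    - [0,0,7,0,0,0,0.2]
    - [0,0,7,0,0,0,0.2]
    - [0,0,7,0,0,0,0.2]
    - [0,0,7,0,0,0,0.2]
    - [0,0,7,0,0,0,0.2]
    - [0,0,7,0,0,0,0.2]
    - [0,0,7,0,0,0,0.2]
    - [0,0,7,0,0,0,0.2]
    - [0,0,7,0,0,0,0.2]

```text
time: 9.62
ee_pos: [0.5438, -0.2906, 0.2888]
tool_rot: [[0.75, 0.661, 0.036], [0.661, -0.75, 0.001], [0.028, 0.024, -0.999]]
wrist_force: [0.4, 0.2, -2.0]
gripper_width: 0.504
```

```bash
python3 - <<'E'
from kin import *
print(np.round(get_obs()['joints'],1))
goto([.42,-.30,.28],down(173.5))
E
```

```text
[-34.8  23.1  86.1   1.3  69.1  13.4]
pos [ 0.5438 -0.2906  0.2888] t 9.6167 w 0.5035081089601221 F [ 0.43  0.19 -2.02]
turn [ 0.61 -2.07 47.89] shift after turn [-0.122   0.0234  0.0088]
shift now [-0.0993 -0.075   0.0042]
```

carry_out:
  moves:
    - [0,0,7,0,0,0,0.2]
    - [0,0,7,0,0,0,0.2]
    - [0,0,7,0,0,0,0.2]
    - [0,0,7,0,0,0,0.2]
    - [0,0,7,0,0,0,0.2]
    - [0,0,7,-0.02,0,0,0.2]
    - [0,-2,6,-0.03,0.01,0,0.2]
    - [0,0,0,-0.03,0,0,0.2]
    - [0,0,0,-0.03,0,0,0.2]
    - [0,0,0,0,0,0,0.2]

```text
time: 10.45
ee_pos: [0.4297, -0.2869, 0.2916]
tool_rot: [[0.991, -0.134, 0.024], [-0.134, -0.991, 0.003], [0.024, -0.006, -1.0]]
wrist_force: [0.7, -0.5, -0.7]
gripper_width: 0.506
```

```bash
python3 - <<'E'
from kin import *
p,R,hd,Rs=final2(45,.12,180); print(p)
goto(p+[0,0,.12],R)
E
```

```text
[ 0.33482358 -0.2901113   0.11560155]
pos [ 0.4297 -0.2869  0.2916] t 10.45 w 0.5055153479019041 F [ 0.66 -0.47 -0.66]
turn [ -0.81 -46.37  -0.99] shift after turn [-0.0268  0.0139  0.106 ]
shift now [-0.0949  0.0162  0.0537]
```

carry_out:
  moves:
    - [0,-4,0,0,0,0,0.2]
    - [0,-6.5,0,0,0,0,0.2]
    - [0,-6.5,0,0,0,0,0.2]
    - [0,-6.5,0,-0.005,0.002,0.01,0.2]
    - [0,-6.5,0,-0.005,0.003,0.02,0.2]
    - [0,-6.5,0,-0.005,0.003,0.02,0.2]
    - [0,-6.5,0,-0.005,0.003,0.02,0.2]
    - [0,-3,0,-0.005,0.003,0.02,0.2]
    - [0,0,0,0,0,0.01,0.2]
    - [0,0,0,0,0,0,0.2]

```text
time: 11.28
ee_pos: [0.3538, -0.2879, 0.2253]
tool_rot: [[0.707, -0.117, -0.698], [-0.075, -0.993, 0.091], [-0.704, -0.012, -0.711]]
wrist_force: [-0.6, -0.1, -1.1]
gripper_width: 0.502
```

```bash
python3 - <<'E'
from kin import *
p,R,hd,Rs=final2(45,.12,180)
print(np.round(get_obs()['joints'],1))
goto(p,R)
w=grab('wrist');s=grab('side')
cv2.imwrite('pics/g1.png',np.hstack([w['frame'],cv2.resize(s['frame'][130:322,180:324],(288,384),interpolation=3)]))
E
```

```text
[-35.9  32.4  93.2 -19.7  95.2  66.1]
pos [ 0.3538 -0.2879  0.2253] t 11.2833 w 0.5016159494796393 F [-0.57 -0.06 -1.06]
turn [-0.63 -0.28  0.33] shift after turn [0.0644 0.0044 0.0907]
shift now [0.0639 0.0057 0.091 ]
```

View pics/g1.png

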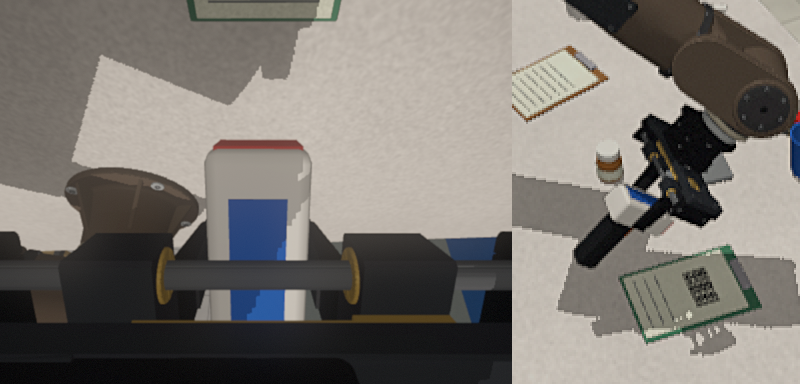

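The wrist view shows the scanner unmoved in the grip (columns 206–311), with the board edge at the top. The side view shows it tipped over the coded board. Now I'll lower it.

carry_out:
  moves:
    - [-0.6,-0.3,0.3,0.01,0.004,0.014,0.2]
    - [0,0,0,0.012,0,0.017,0.2]
    - [0,0,0,0.012,0,0.017,0.2]
    - [0,0,0,0.012,0,0.017,0.2]
    - [0,0,0,0.008,0,0.012,0.2]
    - [0,0,0,0,0,0,0.2]
    - [0,0,0,0,0,0,0.2]

```text
time: 11.97
ee_pos: [0.3466, -0.2936, 0.1404]
tool_rot: [[0.728, -0.113, -0.676], [-0.09, -0.994, 0.068], [-0.68, 0.011, -0.734]]
wrist_force: [0.4, -0.0, -1.9]
gripper_width: 0.504
```

```bash
python3 - <<'E'
from kin import *
p,R,hd,Rs=final2(45,.12,180)
goto(p,R)
E
```

```text
pos [ 0.3466 -0.2936  0.1404] t 11.9667 w 0.5044093743303921 F [ 0.44 -0.   -1.91]
turn [ 0.49 -2.19 -0.43] shift after turn [ 0.009  -0.0021  0.0261]
shift now [ 0.008  -0.0024  0.0264]
```

carry_out:
  moves:
    - [0.5,-2.2,-0.4,0.004,-0.002,0.012,0.2]
    - [0,-0.2,0,0.005,0,0.012,0.2]
    - [0,0,0,0,0,0,0.2]
    - [0,0,0,0,0,0,0.2]

```text
time: 12.3
ee_pos: [0.3405, -0.2924, 0.1224]
tool_rot: [[0.708, -0.113, -0.697], [-0.085, -0.994, 0.076], [-0.701, 0.005, -0.713]]
wrist_force: [-0.8, 0.2, -0.6]
gripper_width: 0.506
```

```bash
python3 - <<'E'
from kin import *
p,R,hd,Rs=final2(45,.12,180)
goto(p,R)
o=get_obs();T=np.array(o['tool_rot']);Rs=T@np.diag([-1,1,-1]);hd=np.array(o['ee_pos'])-Rs@[.0005,0,-.0155]
win=hd-Rs[:,0]*.05
print('code in window',Rs.T@(code-win))
a=grab('scene');s=grab('side')
print('win px side',proj(s,win),'scene',proj(a,win),'code',proj(s,code),proj(a,code), 'head corners side',[np.round(proj(s,hd+Rs@v)).tolist() for v in([-.05,.024,.021],[-.05,-.024,.021],[.05,-.024,.021],[-.05,-.024,-.021])], 'foot',proj(s,hd+Rs@[.012,0,-.121]))
cv2.imwrite('pics/g2.png',np.hstack([cv2.resize(s['frame'][190:310,190:310],(400,400),interpolation=3),cv2.resize(a['frame'][140:240,130:230],(400,400),interpolation=3)]))
E
```

```text
pos [ 0.3405 -0.2924  0.1224] t 12.3 w 0.506000752237706 F [-0.75  0.18 -0.63]
turn [ 0.21 -0.49 -0.23] shift after turn [ 0.0007 -0.0016  0.009 ]
shift now [ 0.0006 -0.0017  0.009 ]
code in window [-0.12070703 -0.00228271 -0.01043182]
win px side (np.float64(250.66834976471137), np.float64(262.6005750719854)) scene (np.float64(162.09830434920883), np.float64(178.62317871871767)) code (np.float64(273.72642938525826), np.float64(273.0246693759989)) (np.float64(168.37210783875207), np.float64(209.4551328284222)) head corners side [[258.0, 264.0], [252.0, 253.0], [230.0, 244.0], [244.0, 261.0]] foot (np.float64(211.95138341893954), np.float64(282.6541605824376))
```

View pics/g2.png

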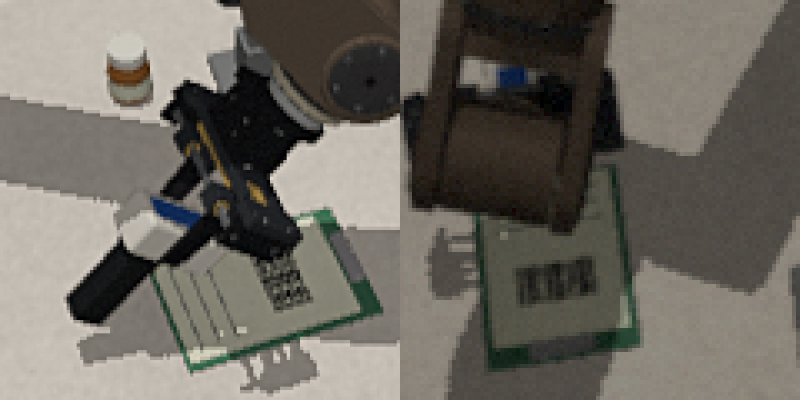

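The handle end in the side view is at about (215,281), against (212,283) predicted. The code in the scene view is at (169,210.5), against (168.4,209.5). The grip model holds, so I'll make the last 9 mm correction.

carry_out:
  moves:
    - [0.2,-0.5,-0.2,0.001,-0.002,0.011,0.2]
    - [0,0,0,0,0,0,0.2]
    - [0,0,0,0,0,0,0.2]
    - [0,0,0,0,0,0,0.2]

```text
time: 12.73
ee_pos: [0.334, -0.2898, 0.1151]
tool_rot: [[0.704, -0.113, -0.701], [-0.082, -0.994, 0.078], [-0.705, 0.002, -0.709]]
wrist_force: [-0.2, -0.4, -2.0]
gripper_width: 0.502
```

```bash
cat > chk.py <<'E'
from kin import *
p,R,hd,Rs=final2(45,.12,180)
goto(p,R)
o=get_obs();T=np.array(o['tool_rot']);Rs=T@np.diag([-1,1,-1]);hd=np.array(o['ee_pos'])-Rs@[.0005,0,-.0155]
print('code in window',Rs.T@(code-hd+Rs[:,0]*.05),'foot',hd+Rs@[.012,0,-.121],np.degrees(np.arccos(Rs[2,0])))
a=grab('scene')
g=cv2.cvtColor(a['frame'],6); m=(g[198:222,150:186]<75).astype(np.uint8); m=cv2.morphologyEx(m,cv2.MORPH_CLOSE,np.ones((3,3)))
n,l,s,c=cv2.connectedComponentsWithStats(m);i=1+np.argmax(s[1:,4]);x,y,w,h,A=s[i]
print('code scene',s[i],onz(a,150+x+w/2-.5,198+y+h/2-.5,.006))
E
python3 chk.py
```

```text
pos [ 0.334  -0.2898  0.1151] t 12.7333 w 0.5019617860055188 F [-0.25 -0.37 -2.  ]
turn [ 0.08 -0.16 -0.08] shift after turn [ 0.0002  0.0003 -0.001 ]
shift now [ 0.0002  0.0003 -0.001 ]
code in window [-1.20283269e-01  3.28804958e-05  5.21528676e-04] foot [ 0.25195362 -0.28054531  0.04836255] 45.16072176360863
code scene [  8   5  22  14 217] [ 0.46582621 -0.30458739  0.006     ]
```

```bash
python3 - <<'E'
from rig import *
print(get_obs()['joint_velocities']); close_job()
E
```

```text
[ 0.08474315  0.01323895 -0.17255525 -0.01554156 -0.03471575  0.02097088]
the job is handed in; nothing more can be done
```

The scanner is out of its stand and was handed in at 12.8 s, held still over the coded clipboard. No verdict came back, so the figures below are my own last checks.

- **Pose:** the code is 120 mm out along the beam and less than 1 mm off it, both sideways and up or down. The beam points 45° below level, and the handle's foot is about 48 mm up. These figures come from the arm's measured pose and the grip I measured earlier.
- **Grip and steadiness:** the jaws stayed at about 48 mm, the head's width. The arm was essentially still and the wrist force was about 2 N.
- **Code position:** the scene camera put it within 1 mm of the value I used, and the side camera within about 2 mm. The wrist camera's earlier estimate disagreed by about 5 mm, which is still inside the tolerance.
- **What I couldn't check closely:** in the last side view the handle's foot appeared about 3 pixels from where I predicted. I never saw the red window directly in the final pose.
- **Nose direction:** my first approach, with the nose towards the robot, ran joint 6 to its limit. I lifted clear, turned the scanner half a turn in the air and finished with the nose pointing away from the robot. The task accepts the widths "either way round".
- **Other objects:** I saw no contact with anything else on the desk and no bystander moved. I did not measure their positions at the end.

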